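Put the lamp's filter cassette away in the one empty pocket

ROBOT

A 6-joint arm with a two-finger parallel gripper is mounted at the origin on the work surface. World frame = base frame: x ahead of the robot, y to its left, z up, the work surface at z = 0. Lengths are in m, angles in rad, forces in N, time in s.
With the tool pointing down it reaches from about 0.25 to 0.775 m from the base axis. Payload 4 kg.
Tool frame: the origin (TCP) lies at the very end of the fingers, on their centre line; the grasp point (between the pads) lies 19 mm behind it; y points along the fingers, x is the direction in which the jaws open and shut, and the axes are right-handed (so a half turn about y gives the same grasp; the last joint's range is limited). The gripper opens to 94 mm and grips with 3 to 60 N. Pads are 16 mm wide; open, the fingers measure 119 mm over their backs; the gripper's body (75 mm by 177 mm) begins 78 mm behind the grasp point.
Start: joints at [1.187, 0.087, 1.371, -0, 1.684, -0.103], TCP at [0.152, 0.528, 0.206] pointing down, gripper open.
Joint ranges: [-3.1, 3.1], [-0.76, 2.03], [0.27, 2.55], [-1.08, 4.22], [0.17, 2.65], [-2.57, 2.57]. Speed limits (rad/s): [2.79, 2.79, 3.14, 3.14, 3.14, 3.14].

INTERFACE

Orientations are given as [roll, pitch, yaw] about the fixed x, y, z axes, in that order (R = Rz(yaw) Ry(pitch) Rx(roll)).
In Python, from bench import robot gives the robot as it stands.
- The arm moves only by the shell command python3 -m handwheel 'ROWS' [OPENING]. ROWS is JSON, a list of rows, each an object with "delta_pos": the shift along the tool's x, y, z in mm, a list of three; "yaw": the turn about the tool's y in rad. A call has 1 to 12 rows; each row is the pose to reach, as a shift and turn from the pose commanded when the call began, along the tool's axes at that moment; what a row does not reach only later rows make up. A row lasts 1/10 s, in which the tool goes at most 50 mm and 8.59 degrees, less where a joint would pass 70% of its speed; a pose out of reach is approached as far as the arm can. A call with a gripper value outside its range is refused whole. OPENING is the closure in counts, from 0 (fully open) to 255 (shut), set as the call begins (- or left out, the last holds). The fingers move at their own pace and stop on an object; the grip force is fixed at half the most. Time passes only in rows, so rows that repeat a pose let the fingers close. It gives the time, the measured TCP pose, the force and the opening at its end, in the units of the state.
- robot.get_obs(): the state, without advancing time (a new reading comes with each control period).
- robot.snapshot(name): name is "scene" or "top" or "wrist"; returns a dict with "image" (480x640x3 uint8, red, green, blue), "fx", "fy", "cx", "cy" (pixels), "rvec" (rotation vector, rad) and "tvec" (3), from world to camera coordinates, as OpenCV has them. Camera axes: x right, y down, z forward; pixel columns grow to the right and rows downward; lengths in m; the calibration is good to about 2 mm. A picture is of the moment at which its call begins. There is no depth.
- robot.close_job(): hands the job in, once; it reports no verdict.
The state is a dict: "time": time; "joint_positions": joint angles; "qvel": joint speeds; "joint_torque": joint torques, N m; "tool_pos": TCP position; "ee_rot": TCP orientation; "wrist_force": force on the tool from outside, world axes, zero at the start; "wrist_torque": the same for the moment, N m; "width": finger opening in m.
Only numpy, scipy, OpenCV 4.12 (cv2) and the standard library are available. Lean on these libraries where they do the work, as an engineer would, in place of code of your own. Each camera call takes 0.05 s, during which the arm holds its last target.

TASK

Draw the filter cassette straight out of the lamp's sleeve, set it down level on the bench and let go, then pick it up again, by its two ends since the partitions leave no room at its sides, and put it away in the tray's one empty pocket, fully home with its orange face up and flush with the tray. All four pockets look alike, so press on them to feel which one gives: the empty pocket's sprung cover sinks, the full ones are solid. Never tip the cassette over, and leave the eyepiece, the brass weight and the glass block where they are.

Things in the scene. Friction and masses are not known exactly. Their poses are not given: they have to be found in the camera images.
- cassette_center (a point): Centre of the loose filter cassette, half-way up: an aluminium block 60 mm long (x), 34 mm wide (y), 26 mm high (z), orange inset on top, about 0.32 kg (+-15 %). At the start it lies level, half inside the lamp's sleeve, long axis along the sleeve, about 30 mm of it standing out of the mouth, its underside 24 mm above the bench.
- lamp: Fixed low lamp: dark wooden box 66 mm tall behind a grey rectangular sleeve; base plate 74 mm wide, 6 mm thick, reaching 24 mm out in front of the sleeve's mouth. Origin on the bench under the mouth; x points into the sleeve, z up. A lip 20 mm wide (y) and 14 mm long under the mouth carries the cassette; both its long sides are free for fingers there.
- sleeve_mouth (a point): Centre of the sleeve's mouth, 37 mm above the bench. Its x axis points INTO the sleeve: the cassette is drawn out along -x, level; y across, z up. Sleeve 40 mm deep, inside 37 mm wide and 28.5 mm high (play 1.5 mm each side, 2.5 mm in height), outside 53 mm wide, its top 56.5 mm above the bench.
- tray: Fixed dark wooden tray, 92 mm (x) by 208 mm (y), 36 mm high; origin at the centre of its underside, z up. Four equal pockets in a row along y, pitch 50 mm. Partitions 8 mm thick, 64 mm long (x), 20 mm above the tray's top stand on both y sides of each pocket, 42 mm apart: no room for fingers at the cassette's long sides; its two ends (x) are free.
- pocket_1 (a point): Centre of the mouth of pocket 1 of 4, level with the tray's top face (36 mm above the bench). Axes as the tray's: x along the pocket's length, z up. Each pocket is 64 mm (x) by 38 mm (y), 26 mm deep, with 2 mm chamfers. Three hold a cassette like the loose one, top flush with the tray, solid when pressed; which one is empty changes.
- pocket_2 (a point): Centre of the mouth of pocket 2 of 4, level with the tray's top face (36 mm above the bench). Axes as the tray's: x along the pocket's length, z up. The empty pocket is covered by a sprung follower plate, flush, same look and size (60 x 34 mm) as a cassette's top.
- pocket_3 (a point): Centre of the mouth of pocket 3 of 4, level with the tray's top face (36 mm above the bench). Axes as the tray's: x along the pocket's length, z up. The follower yields at about 1 N, sinks straight down up to 26 mm (1.5 N there) and comes back up when let go.
- pocket_4 (a point): Centre of the mouth of pocket 4 of 4, level with the tray's top face (36 mm above the bench). Axes as the tray's: x along the pocket's length, z up. A cassette laid on the follower sinks by its own weight and stays down, its top then flush with the tray.
- eyepiece: Bystander: dark steel eyepiece standing on the bench, 38 mm across, 50 mm tall; origin at the centre of its underside.
- weight: Bystander: brass weight with a small grip knob, 42 mm across, 42 mm tall; origin at the centre of its underside.
- prism: Bystander: green glass block, 50 x 32 x 24 mm; origin at the centre of its underside.
Things that resemble listed ones, but are neither listed nor needed, are in the scene too. Leave any purple or red look-alike of the part that bears cassette_center alone.

How it is judged:
By the outcome, as a careful person would: the job done as asked, in the order asked, and still so for the second after the job is handed in, with the robot touching nothing.
It also fails if it takes over 72 s, if anything falls off the work surface, if the arm or the gripper's body presses on something with over 40 N, if the wrist force passes 120 N, or if a joint passes its speed limit or range.

## Working session

There is one attempt and no reset: what is moved stays moved. The work goes in short steps, Python scripts to look and compute and a shell command to move; the robot and the scene stay as the last step left them, time stands still between calls to the robot, and variables do not carry over. Pictures are saved under pics/ and viewed, and the job is handed in when it is done.

```bash
ls; mkdir -p pics; python3 - <<'E'
from bench import robot
import cv2,json
o=robot.get_obs();print(o)
for n in ["scene","top","wrist"]:
    s=robot.snapshot(n);cv2.imwrite(f"pics/{n}0.png",s["image"][:,:,::-1])
    print(n,{k:s[k] for k in s if k!="image"})
E
```

```text
pics
{'time': 0.0, 'joint_positions': array([ 1.18688925e+00,  8.79702362e-02,  1.37221744e+00,  7.70050930e-06,
        1.68356387e+00, -1.03126602e-01]), 'qvel': array([ 6.27421363e-04, -6.19389068e-04, -3.00298726e-04,  7.31919900e-04,
        6.13153615e-05, -1.18461511e-03]), 'joint_torque': array([ 1.92591098e-03, -3.40176451e+01, -3.02432513e+01,  7.18710688e-02,
        3.29413265e-02, -1.76400563e-04]), 'tool_pos': array([0.15222642, 0.52796797, 0.2043145 ]), 'ee_rot': array([-1.57056647,  0.00214663,  1.29001696]), 'wrist_force': array([ 0.1943636 , -0.80168258, -0.32504246]), 'wrist_torque': array([-0.02348033, -0.00270976,  0.01515564]), 'width': 0.09351695210517555}
scene {'fx': 616.4924301697888, 'fy': 616.4924301697888, 'cx': 321.80654305424, 'cy': 246.63963913325955, 'rvec': array([ 2.3569094 ,  0.59316674, -0.24479106]), 'tvec': array([-0.45127942, -0.12972365,  1.3047752 ])}
top {'fx': 515.9459987267603, 'fy': 515.9459987267603, 'cx': 316.7953801484464, 'cy': 231.12575793362168, 'rvec': array([ 2.20207377, -2.1652043 ,  0.01539444]), 'tvec': array([-0.01370185,  0.53023233,  0.95907683])}
wrist {'fx': 421.01369454703655, 'fy': 421.01369454703655, 'cx': 320.9805133739188, 'cy': 238.71634529532304, 'rvec': array([-2.34784269, -1.76636752, -0.21338725]), 'tvec': array([-0.54883211, -0.0247853 ,  0.39022627])}
```

View pics/scene0.png

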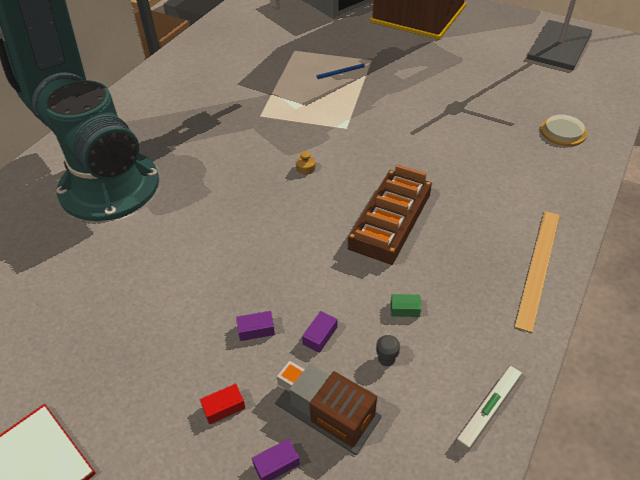

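View pics/top0.png

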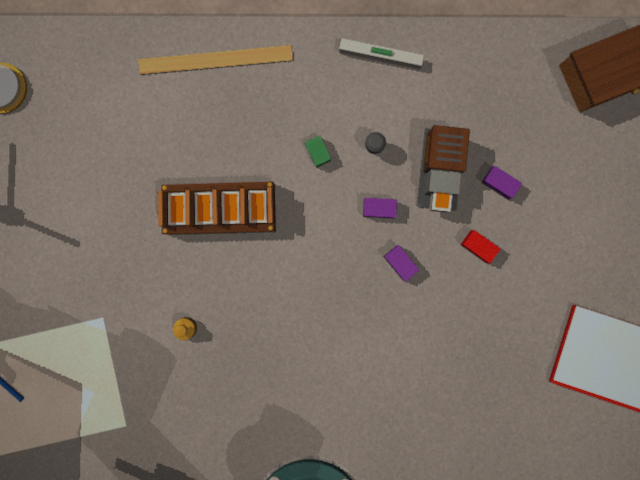

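View pics/wrist0.png

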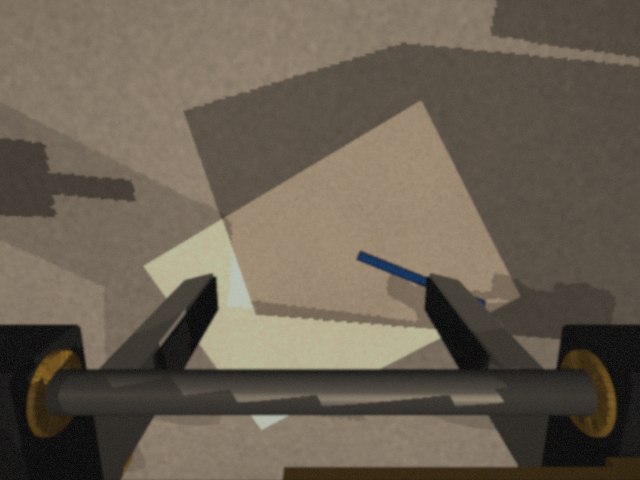

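The top view shows the real cassette (orange top, aluminium) at about (442,202) in the sleeve mouth. Possible confusions are the purple blocks at (380,208), (401,263) and (502,182), the red block at (481,247), and the orange pocket tops at (178..258,208), which belong to the tray. I'll check the choice with a close crop.

```bash
python3 - <<'E'
import cv2
i=cv2.imread("pics/top0.png")
a=cv2.resize(i[110:230,350:510],None,fx=5,fy=5,interpolation=cv2.INTER_CUBIC);cv2.imwrite("pics/c1.png",a)
a=cv2.resize(i[165:250,145:285],None,fx=5.5,fy=5.5,interpolation=cv2.INTER_CUBIC);cv2.imwrite("pics/c2.png",a)
i=cv2.imread("pics/scene0.png")
a=cv2.resize(i[340:460,250:400],None,fx=5,fy=5,interpolation=cv2.INTER_CUBIC);cv2.imwrite("pics/c3.png",a)
E
```

```text
(no output)
```

View pics/c1.png

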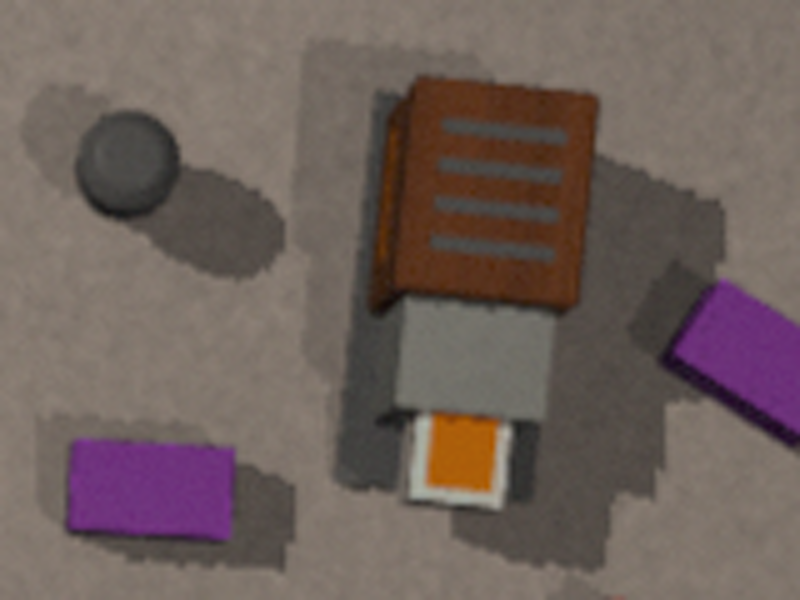

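View pics/c2.png

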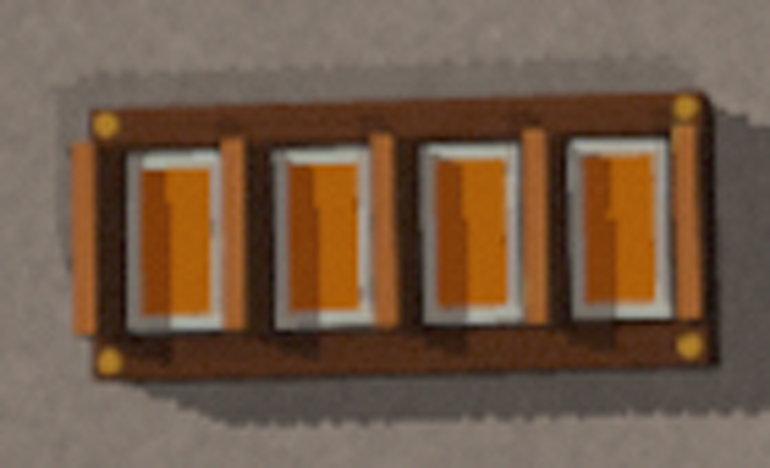

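View pics/c3.png

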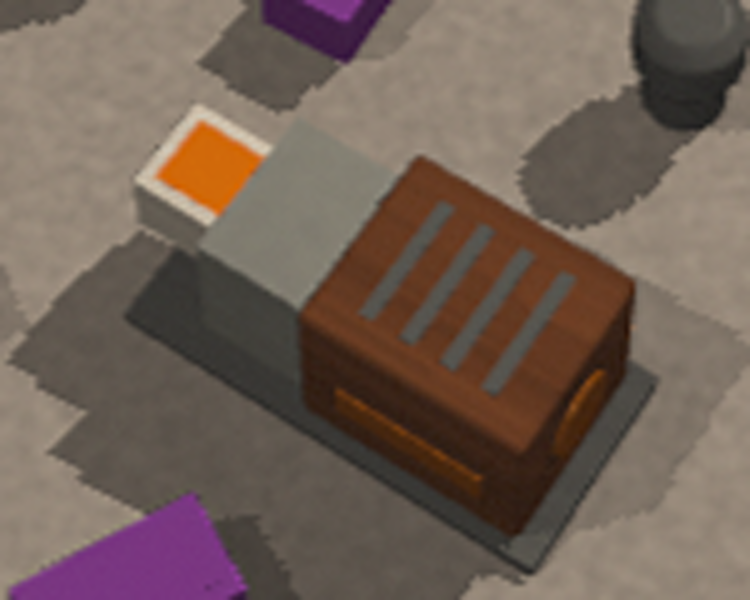

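The crop confirms it: aluminium rim and orange inset, front edge at about (432,210)-(450,212), standing out of the grey sleeve. The tray's four pockets all look alike. Next, positions.

```bash
cat > h.py <<'E'
import numpy as np,cv2
C={"top":(515.9459987267603,316.7953801484464,231.12575793362168,[2.20207377,-2.1652043,0.01539444],[-0.01370185,0.53023233,0.95907683]),
"scene":(616.4924301697888,321.80654305424,246.63963913325955,[2.3569094,0.59316674,-0.24479106],[-0.45127942,-0.12972365,1.3047752])}
def bp(cam,uv,z):
    f,cx,cy,r,t=C[cam];R=cv2.Rodrigues(np.array(r))[0];t=np.array(t)
    d=R.T@np.array([(uv[0]-cx)/f,(uv[1]-cy)/f,1]);o=-R.T@t
    return (o+d*(z-o[2])/d[2])[:3]
def bpw(s,uv,z):
    R=cv2.Rodrigues(np.array(s["rvec"]))[0];t=np.array(s["tvec"])
    d=R.T@np.array([(uv[0]-s["cx"])/s["fx"],(uv[1]-s["cy"])/s["fy"],1]);o=-R.T@t
    return (o+d*(z-o[2])/d[2])[:3]
E
python3 - <<'E'
from h import *
np.set_printoptions(precision=4,suppress=True)
a=lambda p:(p[0]/5-.4+350,p[1]/5-.4+110)
for n,p,z in [("cas FL",(409,499),.05),("cas FR",(502,508),.05),("casBL",(416,412),.05),("casBR",(513,420),.05),("slFL",(396,408),.0565),("slFR",(547,420),.0565),("slBL",(406,298),.0565),("slBR",(556,308),.0565)]:
    print(n,bp("top",a(p),z))
b=lambda p:(p[0]/5.5-.4+145,p[1]/5.5-.4+165)
for n,p in [("pin",(106,125)),("pin",(685,107)),("pin",(108,361)),("pin",(691,346)),("a",(126,152)),("a",(217,149)),("a",(128,330)),("d",(568,140)),("d",(668,138)),("d",(574,322)),("d",(672,318))]:
    print(n,bp("top",b(p),.036))
c=lambda p:(p[0]/5-.4+250,p[1]/5-.4+340)
for n,p,z in [("cas F1",(200,104),.05),("cas F2",(135,181),.05),("sl1",(300,120),.0565),("sl2",(202,245),.0565)]:
    print("scene",n,bp("scene",c(p),z))
E
```

```text
cas FL [ 0.5711 -0.2114  0.05  ]
cas FR [ 0.5684 -0.2447  0.05  ]
casBL [ 0.6026 -0.2137  0.05  ]
casBR [ 0.6002 -0.2484  0.05  ]
slFL [ 0.6031 -0.2053  0.0565]
slFR [ 0.5996 -0.259   0.0565]
slBL [ 0.6428 -0.2086  0.0565]
slBR [ 0.6399 -0.262   0.0565]
pin [0.6062 0.2802 0.036 ]
pin [0.6149 0.0841 0.036 ]
pin [0.5264 0.277  0.036 ]
pin [0.5346 0.0803 0.036 ]
a [0.5971 0.2731 0.036 ]
a [0.5985 0.2421 0.036 ]
a [0.5369 0.2706 0.036 ]
d [0.6032 0.1233 0.036 ]
d [0.6044 0.0896 0.036 ]
d [0.542  0.1198 0.036 ]
d [0.5439 0.0869 0.036 ]
scene cas F1 [ 0.5727 -0.2112  0.05  ]
scene cas F2 [ 0.5689 -0.2438  0.05  ]
scene sl1 [ 0.605  -0.2048  0.0565]
scene sl2 [ 0.6001 -0.2558  0.0565]
```

```bash
cat >> h.py <<'E'
def go(x,y,z,psi):
    from bench import robot
    o=robot.get_obs();p=np.array(o["tool_pos"]);s=o["ee_rot"][2]
    d=np.array([x,y,z])-p
    X=np.array([np.cos(s),np.sin(s),0]);Z=np.array([-np.sin(s),np.cos(s),0])
    t=-(psi-s); 
    print("pose",p.round(4),np.round(o["ee_rot"],4),"F",np.round(o["wrist_force"],2),"w",round(o["width"],4),"t",round(o["time"],2))
    print("delta mm",np.round([d@X*1e3,-d[2]*1e3,d@Z*1e3],1),"yaw",round(t,4))
E
python3 -c "
from h import *
go(.5673,.2553,.10,.043)"
```

```text
pose [0.1523 0.5281 0.2046] [-1.5706  0.0016  1.29  ] F [-0.94  0.21 -0.45] w 0.0941 t 0.15
delta mm [-147.1  104.6 -474.4] yaw 1.247
```

```bash
python3 -m handwheel '[{"delta_pos":[-36,15,-118],"yaw":0.312},{"delta_pos":[-73,30,-237],"yaw":0.624},{"delta_pos":[-90,40,-290],"yaw":0.75},{"delta_pos":[-105,50,-340],"yaw":0.88},{"delta_pos":[-120,60,-385],"yaw":1.02},{"delta_pos":[-135,70,-430],"yaw":1.15},{"delta_pos":[-147,75,-474],"yaw":1.247},{"delta_pos":[-147,75,-474],"yaw":1.247},{"delta_pos":[-147,75,-474],"yaw":1.247},{"delta_pos":[-147,75,-474],"yaw":1.247},{"delta_pos":[-147,75,-474],"yaw":1.247},{"delta_pos":[-147,75,-474],"yaw":1.247}]' 255; python3 -c "
from h import *
go(.5673,.2553,.045,.043)"
```

```text
time: 1.35
tool_pos: [0.5673, 0.2548, 0.1291]
ee_rot: [-1.571, 0.003, 0.041]
wrist_force: [-0.4, 0.5, -0.3]
width: 0.0021
pose [0.5673 0.2548 0.1291] [-1.571   0.0028  0.0406] F [-0.35  0.48 -0.25] w 0.0021 t 1.35
delta mm [ 0.  84.1  0.5] yaw -0.0024
```

```bash
python3 - <<'E'
from bench import robot
import cv2,numpy as np
s=robot.snapshot("wrist");cv2.imwrite("pics/w1.png",s["image"][:,:,::-1])
print({k:np.array(s[k]).tolist() for k in s if k!="image"})
E
```

```text
{'fx': 421.01369454703655, 'fy': 421.01369454703655, 'cx': 320.9805133739188, 'cy': 238.71634529532304, 'rvec': [-2.896184767966237, -0.05901931361484001, -0.0018543299195465633], 'tvec': [-0.5765240477130785, 0.2174204087234926, 0.3740083234976418]}
```

View pics/w1.png

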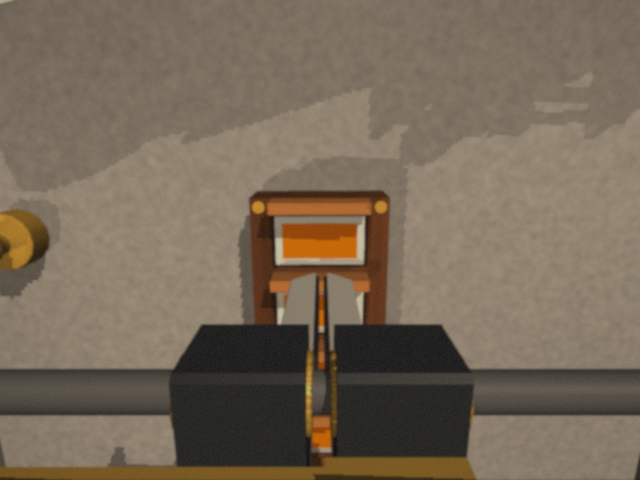

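```bash
python3 - <<'E'
from h import *
s=dict(fx=421.0137,fy=421.0137,cx=320.98,cy=238.716,rvec=[-2.896184767966237, -0.05901931361484001, -0.0018543299195465633],tvec=[-0.5765240477130785, 0.2174204087234926, 0.3740083234976418])
for p in [(258,207),(381,207),(274,265),(366,265),(273,214),(366,214)]: print(bpw(s,p,.036).round(4))
E
```

```text
[0.5248 0.2763 0.036 ]
[0.6051 0.2796 0.036 ]
[0.5357 0.237  0.036 ]
[0.5979 0.2396 0.036 ]
[0.5346 0.2721 0.036 ]
[0.5956 0.2746 0.036 ]
```

The wrist view agrees to about 1 mm: pins at (258,207) and (381,207), nearest pocket centred at (.566,.256). Going down to press.

```bash
python3 -m handwheel '[{"delta_pos":[0,25,0],"yaw":0},{"delta_pos":[0,50,0],"yaw":0},{"delta_pos":[0,70,0],"yaw":0},{"delta_pos":[0,82,0],"yaw":0},{"delta_pos":[0,86,0],"yaw":0},{"delta_pos":[0,88,0],"yaw":0},{"delta_pos":[0,88,0],"yaw":0},{"delta_pos":[0,88,0],"yaw":0}]' -; python3 -m handwheel '[{"delta_pos":[0,2,0],"yaw":0},{"delta_pos":[0,4,0],"yaw":0},{"delta_pos":[0,5,0],"yaw":0},{"delta_pos":[0,5,0],"yaw":0}]' -
```

```text
time: 2.2
tool_pos: [0.5679, 0.2563, 0.0439]
ee_rot: [-1.57, -0.002, 0.043]
wrist_force: [-0.5, -0.2, 0.1]
width: 0.0005
time: 2.6
tool_pos: [0.567, 0.2558, 0.0372]
ee_rot: [-1.571, 0.001, 0.043]
wrist_force: [-0.4, 0.0, -0.4]
width: 0.0007
```

```bash
python3 -m handwheel '[{"delta_pos":[0,1,0],"yaw":0},{"delta_pos":[0,2,0],"yaw":0},{"delta_pos":[0,2,0],"yaw":0}]' -
```

```text
time: 2.9
tool_pos: [0.5672, 0.2559, 0.0363]
ee_rot: [-1.571, -0.001, 0.043]
wrist_force: [-1.7, -0.6, 4.1]
width: 0.0004
```

```bash
python3 -m handwheel '[{"delta_pos":[0,1,0],"yaw":0},{"delta_pos":[0,1,0],"yaw":0}]' -; python3 -m handwheel '[{"delta_pos":[0,-15,0],"yaw":0},{"delta_pos":[0,-30,0],"yaw":0},{"delta_pos":[0,-31,0],"yaw":0},{"delta_pos":[0,-31,-25],"yaw":0},{"delta_pos":[0,-31,-45],"yaw":0},{"delta_pos":[0,-31,-50],"yaw":0},{"delta_pos":[0,-31,-50],"yaw":0},{"delta_pos":[0,-15,-50],"yaw":0},{"delta_pos":[0,-5,-50],"yaw":0},{"delta_pos":[0,-3,-50],"yaw":0},{"delta_pos":[0,-2,-50],"yaw":0},{"delta_pos":[0,-2,-50],"yaw":0}]' -
```

```text
time: 3.1
tool_pos: [0.5673, 0.2559, 0.0363]
ee_rot: [-1.571, -0.001, 0.043]
wrist_force: [-3.7, -1.6, 8.1]
width: 0.0005
time: 4.3
tool_pos: [0.5694, 0.2063, 0.0366]
ee_rot: [-1.571, -0.0, 0.043]
wrist_force: [0.0, 0.6, -0.4]
width: 0.0002
```

First pocket: 8 N with no sinking, so it's solid. Now the second.

```bash
python3 -m handwheel '[{"delta_pos":[0,1,0],"yaw":0},{"delta_pos":[0,2,0],"yaw":0},{"delta_pos":[0,2,0],"yaw":0}]' -
```

```text
time: 4.6
tool_pos: [0.5697, 0.2063, 0.0363]
ee_rot: [-1.57, -0.001, 0.043]
wrist_force: [-1.1, -0.7, 5.9]
width: 0.0004
```

Solid. Third.

```bash
python3 -m handwheel '[{"delta_pos":[0,-15,0],"yaw":0},{"delta_pos":[0,-30,0],"yaw":0},{"delta_pos":[0,-31,0],"yaw":0},{"delta_pos":[0,-31,-25],"yaw":0},{"delta_pos":[0,-31,-45],"yaw":0},{"delta_pos":[0,-31,-50],"yaw":0},{"delta_pos":[0,-31,-50],"yaw":0},{"delta_pos":[0,-15,-50],"yaw":0},{"delta_pos":[0,-5,-50],"yaw":0},{"delta_pos":[0,-3,-50],"yaw":0},{"delta_pos":[0,-2,-50],"yaw":0},{"delta_pos":[0,-2,-50],"yaw":0}]' -;python3 -m handwheel '[{"delta_pos":[0,1,0],"yaw":0},{"delta_pos":[0,2,0],"yaw":0},{"delta_pos":[0,2,0],"yaw":0}]' -
```

```text
time: 5.8
tool_pos: [0.5716, 0.1564, 0.0366]
ee_rot: [-1.571, -0.0, 0.043]
wrist_force: [0.6, 0.7, -0.6]
width: 0.0002
time: 6.1
tool_pos: [0.5719, 0.1563, 0.0363]
ee_rot: [-1.57, -0.002, 0.043]
wrist_force: [-2.0, -0.1, 6.2]
width: 0.0007
```

Solid. Fourth, with a further press to confirm it gives.

```bash
python3 -m handwheel '[{"delta_pos":[0,-15,0],"yaw":0},{"delta_pos":[0,-30,0],"yaw":0},{"delta_pos":[0,-31,0],"yaw":0},{"delta_pos":[0,-31,-25],"yaw":0},{"delta_pos":[0,-31,-45],"yaw":0},{"delta_pos":[0,-31,-50],"yaw":0},{"delta_pos":[0,-31,-50],"yaw":0},{"delta_pos":[0,-15,-50],"yaw":0},{"delta_pos":[0,-5,-50],"yaw":0},{"delta_pos":[0,-3,-50],"yaw":0},{"delta_pos":[0,-2,-50],"yaw":0},{"delta_pos":[0,-2,-50],"yaw":0}]' -;python3 -m handwheel '[{"delta_pos":[0,1,0],"yaw":0},{"delta_pos":[0,2,0],"yaw":0},{"delta_pos":[0,2,0],"yaw":0}]' -
```

```text
time: 7.3
tool_pos: [0.5737, 0.1064, 0.0367]
ee_rot: [-1.571, -0.0, 0.043]
wrist_force: [-0.0, -0.6, 1.2]
width: 0.0008
time: 7.6
tool_pos: [0.5741, 0.1062, 0.035]
ee_rot: [-1.57, -0.002, 0.043]
wrist_force: [0.7, -0.1, 1.5]
width: 0.0004
```

```bash
python3 -m handwheel '[{"delta_pos":[0,2,0],"yaw":0},{"delta_pos":[0,4,0],"yaw":0},{"delta_pos":[0,6,0],"yaw":0},{"delta_pos":[0,6,0],"yaw":0},{"delta_pos":[0,6,0],"yaw":0}]' -
python3 -m handwheel '[{"delta_pos":[0,-15,0],"yaw":0},{"delta_pos":[0,-35,0],"yaw":0},{"delta_pos":[0,-70,0],"yaw":0},{"delta_pos":[0,-110,0],"yaw":0},{"delta_pos":[0,-110,0],"yaw":0},{"delta_pos":[0,-110,0],"yaw":0}]' -
python3 -c "
from h import *
u=np.array([np.cos(-.078),np.sin(-.078)]); f=np.array([.5705,-.228])
print(f+.014*u)
x,y=f+.014*u
go(x,y,.14,1.493)"
```

```text
time: 8.1
tool_pos: [0.5735, 0.1059, 0.0283]
ee_rot: [-1.571, 0.0, 0.043]
wrist_force: [-0.2, -0.6, 1.2]
width: 0.0001
time: 8.7
tool_pos: [0.5743, 0.106, 0.1407]
ee_rot: [-1.571, -0.003, 0.043]
wrist_force: [0.5, 0.8, -1.6]
width: 0.0004
[ 0.58445743 -0.22909089]
pose [0.5743 0.106  0.1407] [-1.5707 -0.0035  0.043 ] F [ 0.48  0.79 -1.55] w 0.0004 t 8.7
delta mm [  -4.2    0.7 -335.2] yaw -1.45
```

The fourth pocket, at y≈0.105, sank 8 mm at about 1.2 N, so it's the empty one. Next, over the cassette with the jaws part open.

```bash
python3 -m handwheel '[{"delta_pos":[0,0,-15],"yaw":-0.13},{"delta_pos":[0,0,-50],"yaw":-0.27},{"delta_pos":[0,0,-90],"yaw":-0.41},{"delta_pos":[0,0,-130],"yaw":-0.55},{"delta_pos":[-4,0,-170],"yaw":-0.69},{"delta_pos":[-4,0,-210],"yaw":-0.83},{"delta_pos":[-4,0,-250],"yaw":-0.97},{"delta_pos":[-4,0,-285],"yaw":-1.11},{"delta_pos":[-4,0,-315],"yaw":-1.25},{"delta_pos":[-4,0,-330],"yaw":-1.37},{"delta_pos":[-4,0,-335],"yaw":-1.45},{"delta_pos":[-4,0,-335],"yaw":-1.45}]' 80
python3 - <<'E'
from bench import robot
from h import *
s=robot.snapshot("wrist");cv2.imwrite("pics/w2.png",s["image"][:,:,::-1])
print({k:np.array(s[k]).tolist() for k in s if k!="image"})
go(.5845,-.2291,.018,1.493)
E
```

```text
time: 9.9
tool_pos: [0.5826, -0.2294, 0.136]
ee_rot: [-1.567, -0.002, 1.491]
wrist_force: [-0.8, 0.1, 0.1]
width: 0.0646
{'fx': 421.01369454703655, 'fy': 421.01369454703655, 'cx': 320.9805133739188, 'cy': 238.71634529532304, 'rvec': [-2.1730783195669323, -2.005351335051887, -0.2427874354017294], 'tvec': [0.1821075414217636, -0.5896759367324977, 0.18096536157082313]}
pose [ 0.5829 -0.2287  0.1364] [-1.5671 -0.0017  1.4905] F [0.38 0.18 0.33] w 0.0644 t 9.95
delta mm [ -0.3 118.4  -1.7] yaw -0.0025
```

View pics/w2.png

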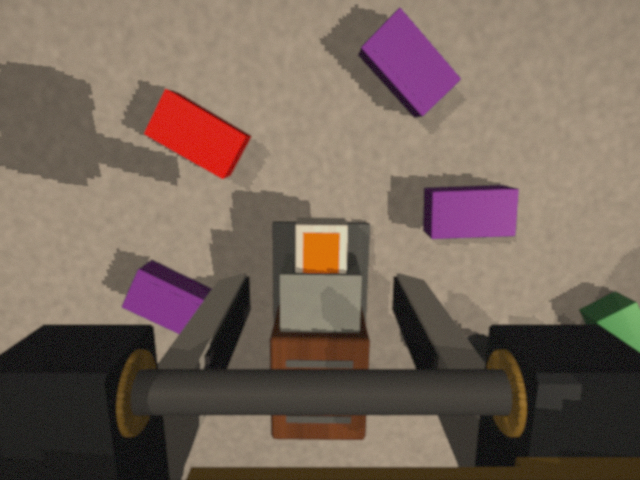

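```bash
python3 - <<'E'
from h import *
s=dict(fx=421.0137,fy=421.0137,cx=320.98,cy=238.716,rvec=[-2.1730783195669323, -2.005351335051887, -0.2427874354017294],tvec=[0.1821075414217636, -0.5896759367324977, 0.18096536157082313])
for p,z in [((295,225),.05),((348,225),.05),((280,271),.0565),((361,274),.0565),((272,222),.006),((369,222),.006)]: print(bpw(s,p,z).round(4))
go(.5845,-.2291,.018,1.493)
E
```

```text
[ 0.5678 -0.2451  0.05  ]
[ 0.5706 -0.2111  0.05  ]
[ 0.5959 -0.2571  0.0565]
[ 0.6021 -0.2051  0.0565]
[ 0.5732 -0.2655  0.006 ]
[ 0.579  -0.1931  0.006 ]
pose [ 0.5829 -0.2287  0.1364] [-1.5671 -0.0017  1.4905] F [0.38 0.18 0.33] w 0.0644 t 9.95
delta mm [ -0.3 118.4  -1.7] yaw -0.0025
```

Wrist crop: orange cassette front edge at (295..348,225) with the jaws straddling it and both sides clear. The positions agree within 1 mm. Going down and gripping.

```bash
python3 -m handwheel '[{"delta_pos":[0,15,-1.5],"yaw":0},{"delta_pos":[0,40,-1.5],"yaw":0},{"delta_pos":[0,70,-1.5],"yaw":0},{"delta_pos":[0,95,-1.5],"yaw":0},{"delta_pos":[0,110,-1.5],"yaw":0},{"delta_pos":[0,117,-1.5],"yaw":0},{"delta_pos":[0,119,-1.5],"yaw":0},{"delta_pos":[0,119,-1.5],"yaw":0},{"delta_pos":[0,119,-1.5],"yaw":0}]' -
python3 -c "
from h import *
go(.5845,-.2291,.018,1.493)"
```

```text
time: 10.85
tool_pos: [0.5865, -0.2294, 0.0211]
ee_rot: [-1.573, 0.001, 1.493]
wrist_force: [0.4, 0.1, -0.1]
width: 0.0642
pose [ 0.5865 -0.2294  0.0211] [-1.5735e+00  1.0000e-03  1.4930e+00] F [ 0.44  0.12 -0.06] w 0.0642 t 10.85
delta mm [0.1 3.1 2. ] yaw -0.0
```

```bash
python3 -m handwheel '[{"delta_pos":[0,2,2],"yaw":0},{"delta_pos":[0,3,2],"yaw":0},{"delta_pos":[0,3,2],"yaw":0},{"delta_pos":[0,3,2],"yaw":0}]' -
python3 -c "
from h import *
go(.5845,-.2291,.018,1.493)"
```

```text
time: 11.25
tool_pos: [0.5835, -0.2288, 0.0166]
ee_rot: [-1.571, -0.0, 1.493]
wrist_force: [0.1, -0.9, 0.0]
width: 0.0647
pose [ 0.5835 -0.2288  0.0166] [-1.5710e+00 -1.0000e-04  1.4929e+00] F [ 0.09 -0.91  0.03] w 0.0647 t 11.25
delta mm [-0.2 -1.4 -1. ] yaw -0.0001
```

```bash
python3 -m handwheel '[{"delta_pos":[0,-1,-1],"yaw":0},{"delta_pos":[0,-1,-1],"yaw":0},{"delta_pos":[0,-1,-1],"yaw":0},{"delta_pos":[0,-1,-1],"yaw":0},{"delta_pos":[0,-1,-1],"yaw":0},{"delta_pos":[0,-1,-1],"yaw":0},{"delta_pos":[0,-1,-1],"yaw":0},{"delta_pos":[0,-1,-1],"yaw":0}]' 255
python3 -c "
from h import *
go(.5845,-.2291,.018,1.493)"
```

```text
time: 12.05
tool_pos: [0.5844, -0.229, 0.0174]
ee_rot: [-1.571, 0.0, 1.493]
wrist_force: [0.3, -0.3, -0.2]
width: 0.0337
pose [ 0.5844 -0.229   0.0174] [-1.5708e+00  1.0000e-04  1.4930e+00] F [ 0.34 -0.32 -0.16] w 0.0337 t 12.05
delta mm [-0.1 -0.6 -0.1] yaw -0.0
```

```bash
python3 -m handwheel '[{"delta_pos":[0,-1,0],"yaw":0},{"delta_pos":[0,-1,3],"yaw":0},{"delta_pos":[0,-1,7],"yaw":0},{"delta_pos":[0,-1,12],"yaw":0},{"delta_pos":[0,-1,17],"yaw":0},{"delta_pos":[0,-1,22],"yaw":0},{"delta_pos":[0,-1,27],"yaw":0},{"delta_pos":[0,-1,32],"yaw":0},{"delta_pos":[0,-1,37],"yaw":0},{"delta_pos":[0,-1,41],"yaw":0},{"delta_pos":[0,-1,44],"yaw":0},{"delta_pos":[0,-1,45],"yaw":0}]' -
python3 -m handwheel '[{"delta_pos":[0,0,2],"yaw":0},{"delta_pos":[0,0,5],"yaw":0},{"delta_pos":[0,0,8],"yaw":0},{"delta_pos":[0,0,10],"yaw":0},{"delta_pos":[0,0,10],"yaw":0},{"delta_pos":[0,0,10],"yaw":0}]' -
python3 - <<'E'
from bench import robot
from h import *
for n in("scene","top","wrist"):
  s=robot.snapshot(n);im=s["image"][:,:,::-1]
  if n=="scene": im=cv2.resize(im[320:460,200:400],None,fx=4,fy=4)
  if n=="top": im=cv2.resize(im[110:290,350:550],None,fx=3,fy=3)
  cv2.imwrite(f"pics/d_{n}.png",im)
  if n=="wrist":print({k:np.array(s[k]).tolist() for k in s if k!="image"})
go(.40,0.0,.06,1.493)
E
```

```text
time: 13.25
tool_pos: [0.5393, -0.2254, 0.0185]
ee_rot: [-1.571, -0.0, 1.493]
wrist_force: [-0.1, 0.6, -3.7]
width: 0.034
time: 13.85
tool_pos: [0.5297, -0.2246, 0.0185]
ee_rot: [-1.571, -0.0, 1.493]
wrist_force: [0.0, 0.3, -3.3]
width: 0.034
{'fx': 421.01369454703655, 'fy': 421.01369454703655, 'cx': 320.9805133739188, 'cy': 238.71634529532304, 'rvec': [-2.167629143022729, -2.004707890183811, -0.24553148113937298], 'tvec': [0.1828356538576382, -0.5093544297729283, 0.07677331988153031]}
pose [ 0.5298 -0.2246  0.0185] [-1.5710e+00 -1.0000e-04  1.4931e+00] F [-0.41 -1.44 -2.89] w 0.0336 t 14.0
delta mm [213.8 -41.5 146.8] yaw 0.0001
```

View pics/d_scene.png

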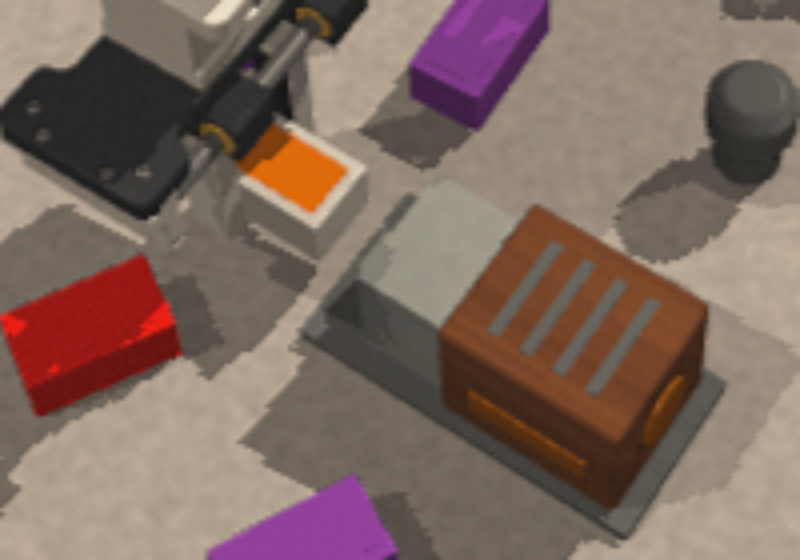

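View pics/d_wrist.png

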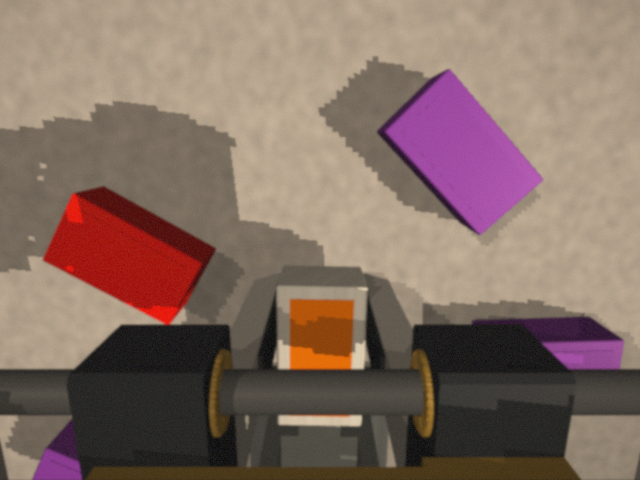

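```bash
python3 - <<'E'
from h import *
i=cv2.imread("pics/d_wrist.png")
cv2.imwrite("pics/e1.png",cv2.resize(i[260:450,240:400],None,fx=3.1,fy=3.1,interpolation=cv2.INTER_CUBIC))
i=cv2.imread("pics/d_scene.png")
cv2.imwrite("pics/e2.png",cv2.resize(i[100:300,200:420],None,fx=2.7,fy=2.7,interpolation=cv2.INTER_CUBIC))
E
```

```text
(no output)
```

View pics/e1.png

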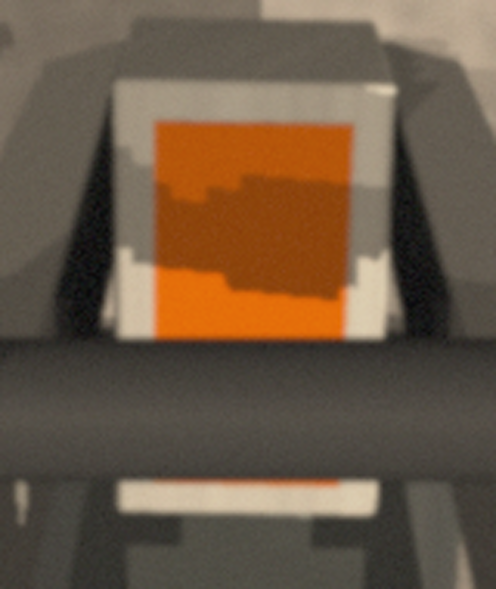

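View pics/e2.png

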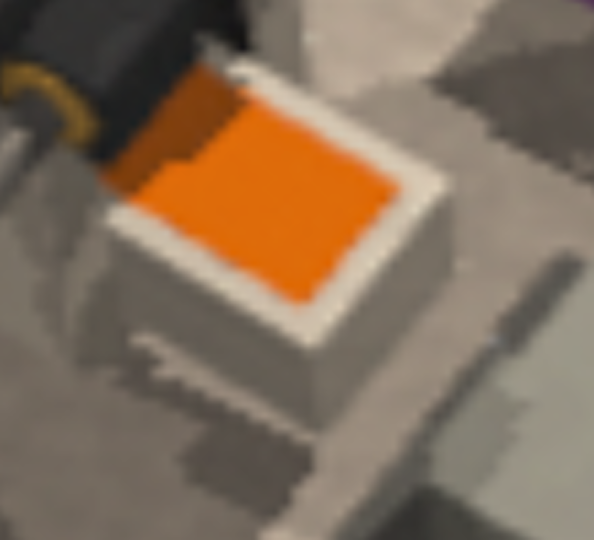

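```bash
python3 - <<'E'
from h import *
r=np.array([-2.167629143022729, -2.004707890183811, -0.24553148113937298]);t=np.array([0.1828356538576382, -0.5093544297729283, 0.07677331988153031])
K=np.array([[421.0137,0,320.98],[0,421.0137,238.716],[0,0,1]])
im=np.array([(114,82),(396,85),(118,514),(377,516)])/3.1+np.array([240,260])-.35
# obj: x toward back(+), y left: front-left in image is world -y
ob=np.array([(-.03,-.017,0),(-.03,.017,0),(.03,-.017,0),(.03,.017,0)])
R=cv2.Rodrigues(r)[0]
# fit world pose: pos3,yaw,pitch
from scipy.optimize import least_squares
from scipy.spatial.transform import Rotation as Ro
f=lambda q:(cv2.projectPoints(Ro.from_euler("zy",q[3:]).apply(ob)+q[:3],r,t,K,None)[0][:,0]-im).ravel()
s=least_squares(f,[.545,-.225,.05,-.078,0]);print(s.x,s.fun.round(2))
J=s.jac;print(np.sqrt(np.diag(np.linalg.inv(J.T@J))))
E
```

```text
[ 0.54507839 -0.22615127  0.04937694 -0.09273066 -0.00483127] [-0.12 -0.15 -0.06  0.16  0.13 -0.22  0.07  0.22]
[0.00081071 0.00020517 0.00155949 0.00578696 0.02150851]
```

The cassette is out and level (fitted pitch −0.3°±1.2°). But gripped at mid-height the fingertips hang 6 mm below its underside, so I can't set it down this way. I'll slide it back along the same line, grip it higher and draw it out again, rather than drop it.

```bash
python3 -m handwheel '[{"delta_pos":[0,0.4,-3],"yaw":0},{"delta_pos":[0,0.4,-7],"yaw":0},{"delta_pos":[0,0.4,-11],"yaw":0},{"delta_pos":[0,0.4,-15],"yaw":0},{"delta_pos":[0,0.4,-19],"yaw":0},{"delta_pos":[0,0.4,-22],"yaw":0},{"delta_pos":[0,0.4,-24],"yaw":0},{"delta_pos":[0,0.4,-26],"yaw":0},{"delta_pos":[0,0.4,-28],"yaw":0},{"delta_pos":[0,0.4,-30],"yaw":0},{"delta_pos":[0,0.4,-30],"yaw":0}]' -
```

```text
time: 15.1
tool_pos: [0.5598, -0.227, 0.0181]
ee_rot: [-1.571, -0.0, 1.493]
wrist_force: [0.6, -0.7, -3.0]
width: 0.0336
```

```bash
python3 -m handwheel '[{"delta_pos":[0,0,-3],"yaw":0},{"delta_pos":[0,0,-6],"yaw":0},{"delta_pos":[0,0,-9],"yaw":0},{"delta_pos":[0,0,-12],"yaw":0},{"delta_pos":[0,0,-15],"yaw":0},{"delta_pos":[0,0,-18],"yaw":0},{"delta_pos":[0,0,-21],"yaw":0},{"delta_pos":[0,0,-23],"yaw":0},{"delta_pos":[0,0,-24],"yaw":0},{"delta_pos":[0,0,-24],"yaw":0}]' -
python3 -m handwheel '[{"delta_pos":[0,0.4,0],"yaw":0},{"delta_pos":[0,0.7,0],"yaw":0},{"delta_pos":[0,0.7,0],"yaw":0}]' -
```

```text
time: 16.1
tool_pos: [0.5836, -0.2288, 0.018]
ee_rot: [-1.571, -0.0, 1.493]
wrist_force: [-0.2, 0.1, -3.0]
width: 0.0341
time: 16.4
tool_pos: [0.5834, -0.2288, 0.0175]
ee_rot: [-1.571, -0.0, 1.493]
wrist_force: [-0.2, -0.2, -1.6]
width: 0.034
```

```bash
python3 -m handwheel '[{"delta_pos":[0,0.2,0],"yaw":0},{"delta_pos":[0,0.2,0],"yaw":0},{"delta_pos":[0,0.2,0],"yaw":0},{"delta_pos":[0,0,0],"yaw":0},{"delta_pos":[0,-5,0],"yaw":0},{"delta_pos":[0,-10,0],"yaw":0},{"delta_pos":[0,-10,0],"yaw":0},{"delta_pos":[0,-10,0],"yaw":0},{"delta_pos":[0,-10,0],"yaw":0}]' 100
python3 - <<'E'
from bench import robot
from h import *
s=robot.snapshot("wrist");im=s["image"][:,:,::-1]
cv2.imwrite(f"pics/f_wrist.png",im)
go(.584,-.229,.028,1.493)
E
```

```text
time: 17.3
tool_pos: [0.5834, -0.2288, 0.0273]
ee_rot: [-1.571, -0.0, 1.493]
wrist_force: [0.6, -1.6, -0.3]
width: 0.0571
pose [ 0.5833 -0.2287  0.0272] [-1.5705e+00 -3.0000e-04  1.4930e+00] F [-0.32 -0.3  -0.1 ] w 0.0569 t 17.35
delta mm [-0.2 -0.8 -0.7] yaw 0.0
```

View pics/f_wrist.png

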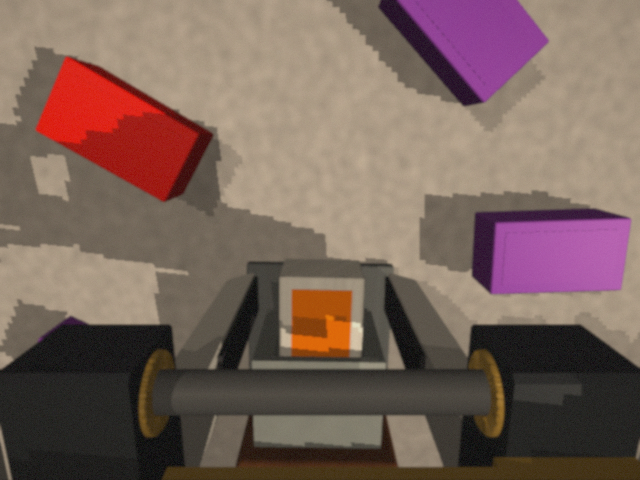

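The cassette (front edge near row 278) sits back in the mouth as before. Gripping higher now, with the tips about 4 mm above its underside.

```bash
python3 -m handwheel '[{"delta_pos":[0,-1,-1],"yaw":0},{"delta_pos":[0,-1,-1],"yaw":0},{"delta_pos":[0,-1,-1],"yaw":0},{"delta_pos":[0,-1,-1],"yaw":0},{"delta_pos":[0,-1,-1],"yaw":0},{"delta_pos":[0,-1,-1],"yaw":0},{"delta_pos":[0,-1,-1],"yaw":0}]' 255
python3 -m handwheel '[{"delta_pos":[0,-0.7,0],"yaw":0},{"delta_pos":[0,-0.7,3],"yaw":0},{"delta_pos":[0,-0.7,7],"yaw":0},{"delta_pos":[0,-0.7,12],"yaw":0},{"delta_pos":[0,-0.7,17],"yaw":0},{"delta_pos":[0,-0.7,22],"yaw":0},{"delta_pos":[0,-0.7,27],"yaw":0},{"delta_pos":[0,-0.7,32],"yaw":0},{"delta_pos":[0,-0.7,37],"yaw":0},{"delta_pos":[0,-0.7,41],"yaw":0},{"delta_pos":[0,-0.7,44],"yaw":0},{"delta_pos":[0,-0.7,45],"yaw":0}]' -
python3 -m handwheel '[{"delta_pos":[0,0,2],"yaw":0},{"delta_pos":[0,0,6],"yaw":0},{"delta_pos":[0,0,10],"yaw":0},{"delta_pos":[0,0,14],"yaw":0},{"delta_pos":[0,0,18],"yaw":0},{"delta_pos":[0,0,22],"yaw":0},{"delta_pos":[0,0,26],"yaw":0},{"delta_pos":[0,0,29],"yaw":0},{"delta_pos":[0,0,30],"yaw":0},{"delta_pos":[0,0,30],"yaw":0}]' -
python3 - <<'E'
from bench import robot
from h import *
for n in("scene","wrist"):
  s=robot.snapshot(n);im=s["image"][:,:,::-1]
  if n=="scene": im=cv2.resize(im[320:460,200:400],None,fx=4,fy=4)
  cv2.imwrite(f"pics/g_{n}.png",im)
  if n=="wrist":print({k:np.array(s[k]).tolist() for k in s if k!="image"})
go(.40,0.0,.06,1.614)
E
```

```text
time: 18.05
tool_pos: [0.5845, -0.2289, 0.0283]
ee_rot: [-1.571, -0.0, 1.493]
wrist_force: [0.4, -0.4, -0.3]
width: 0.0341
time: 19.25
tool_pos: [0.5393, -0.2254, 0.0291]
ee_rot: [-1.571, -0.0, 1.493]
wrist_force: [-0.7, 0.6, -2.9]
width: 0.0338
time: 20.25
tool_pos: [0.5096, -0.2231, 0.0291]
ee_rot: [-1.571, -0.0, 1.493]
wrist_force: [0.7, 0.9, -3.1]
width: 0.0342
{'fx': 421.01369454703655, 'fy': 421.01369454703655, 'cx': 320.9805133739188, 'cy': 238.71634529532304, 'rvec': [-2.1676466222208366, -2.0045826800317426, -0.24558065564222192], 'tvec': [0.18281586846439643, -0.49246162018451084, 0.09188049371599263]}
pose [ 0.5098 -0.2231  0.0291] [-1.5711 -0.      1.493 ] F [-0.11 -0.21 -2.44] w 0.0338 t 20.35
delta mm [213.9 -30.9 126.8] yaw -0.121
```

View pics/g_scene.png

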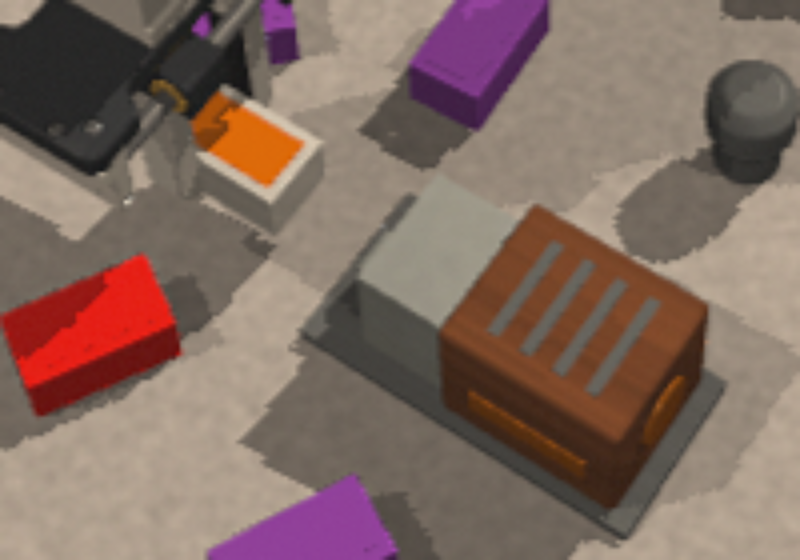

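View pics/g_wrist.png

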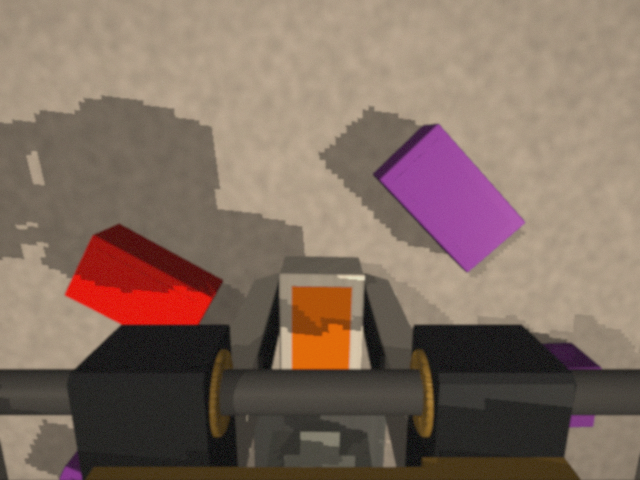

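Out again and level (top face at (280..365,270) in the wrist view, weight carried about 3 N). Lifting and carrying to clear bench.

```bash
python3 -m handwheel '[{"delta_pos":[0,-5,0],"yaw":0},{"delta_pos":[0,-15,0],"yaw":0},{"delta_pos":[0,-30,0],"yaw":0},{"delta_pos":[0,-45,0],"yaw":0},{"delta_pos":[0,-58,0],"yaw":0},{"delta_pos":[5,-66,3],"yaw":0},{"delta_pos":[18,-70,9],"yaw":-0.01},{"delta_pos":[36,-70,18],"yaw":-0.02},{"delta_pos":[56,-70,28],"yaw":-0.035},{"delta_pos":[76,-70,38],"yaw":-0.05},{"delta_pos":[96,-70,48],"yaw":-0.065},{"delta_pos":[116,-70,58],"yaw":-0.08}]' -
python3 -c "
from h import *
go(.42,0.0,.03,1.614)"
```

```text
time: 21.55
tool_pos: [0.4594, -0.1009, 0.0985]
ee_rot: [-1.569, -0.001, 1.574]
wrist_force: [0.5, -0.2, -3.1]
width: 0.0339
pose [ 0.4594 -0.1009  0.0985] [-1.5694e+00 -1.1000e-03  1.5745e+00] F [ 0.53 -0.23 -3.06] w 0.0339 t 21.55
delta mm [101.   68.5  39. ] yaw -0.0395
```

```bash
python3 -m handwheel '[{"delta_pos":[20,0,8],"yaw":-0.01},{"delta_pos":[40,0,16],"yaw":-0.02},{"delta_pos":[60,0,24],"yaw":-0.03},{"delta_pos":[80,5,32],"yaw":-0.04},{"delta_pos":[92,20,37],"yaw":-0.04},{"delta_pos":[98,40,39],"yaw":-0.04},{"delta_pos":[98,58,39],"yaw":-0.04},{"delta_pos":[98,70,39],"yaw":-0.04},{"delta_pos":[98,76,39],"yaw":-0.04},{"delta_pos":[98,80,39],"yaw":-0.04},{"delta_pos":[98,80,39],"yaw":-0.04},{"delta_pos":[98,80,39],"yaw":-0.04}]' -
python3 -c "
from h import *
go(.42,0.0,.004,1.614)"
```

```text
time: 22.75
tool_pos: [0.4223, -0.0052, 0.0198]
ee_rot: [-1.572, 0.0, 1.613]
wrist_force: [0.6, 0.2, -2.3]
width: 0.0336
pose [ 0.4223 -0.0052  0.0198] [-1.5721e+00  1.0000e-04  1.6127e+00] F [ 0.57  0.23 -2.29] w 0.0336 t 22.75
delta mm [ 5.2 15.8  2.1] yaw -0.0013
```

```bash
python3 -m handwheel '[{"delta_pos":[0,4,0],"yaw":0},{"delta_pos":[0,8,0],"yaw":0},{"delta_pos":[0,11,0],"yaw":0},{"delta_pos":[0,12.5,0],"yaw":0},{"delta_pos":[0,12.5,0],"yaw":0},{"delta_pos":[0,12.5,0],"yaw":0}]' -
```

```text
time: 23.35
tool_pos: [0.4217, -0.005, 0.0065]
ee_rot: [-1.571, -0.0, 1.613]
wrist_force: [0.1, -0.7, -2.7]
width: 0.0341
```

```bash
python3 -m handwheel '[{"delta_pos":[0,0.5,0],"yaw":0},{"delta_pos":[0,1,0],"yaw":0},{"delta_pos":[0,1.5,0],"yaw":0},{"delta_pos":[0,1.5,0],"yaw":0}]' -; python3 -m handwheel '[{"delta_pos":[0,0.5,0],"yaw":0},{"delta_pos":[0,0.5,0],"yaw":0}]' -
```

```text
time: 23.75
tool_pos: [0.4216, -0.005, 0.005]
ee_rot: [-1.571, -0.0, 1.613]
wrist_force: [0.8, 1.1, -3.4]
width: 0.0339
time: 23.95
tool_pos: [0.4216, -0.005, 0.0045]
ee_rot: [-1.571, -0.0, 1.613]
wrist_force: [0.6, 0.4, -3.1]
width: 0.0337
```

```bash
python3 -m handwheel '[{"delta_pos":[0,0.5,0],"yaw":0},{"delta_pos":[0,0.5,0],"yaw":0}]' -; python3 -m handwheel '[{"delta_pos":[0,0.4,0],"yaw":0},{"delta_pos":[0,0.4,0],"yaw":0}]' -
```

```text
time: 24.15
tool_pos: [0.4218, -0.005, 0.0042]
ee_rot: [-1.571, -0.0, 1.613]
wrist_force: [-0.9, -0.6, -1.6]
width: 0.0343
time: 24.35
tool_pos: [0.4217, -0.005, 0.0042]
ee_rot: [-1.571, -0.0, 1.613]
wrist_force: [-2.7, -0.0, 2.5]
width: 0.0335
```

Contact with the bench, its weight taken. Releasing and rising.

```bash
python3 -m handwheel '[{"delta_pos":[0,-0.4,0],"yaw":0},{"delta_pos":[0,-0.4,0],"yaw":0},{"delta_pos":[0,-0.4,0],"yaw":0},{"delta_pos":[0,-0.4,0],"yaw":0},{"delta_pos":[0,-10,0],"yaw":0},{"delta_pos":[0,-30,0],"yaw":0},{"delta_pos":[0,-60,0],"yaw":0},{"delta_pos":[0,-90,0],"yaw":0},{"delta_pos":[0,-110,0],"yaw":0},{"delta_pos":[0,-110,0],"yaw":0},{"delta_pos":[0,-110,0],"yaw":0}]' 80
python3 -c "
from h import *
go(.4373,-.0043,.11,.043)"
```

```text
time: 25.45
tool_pos: [0.4218, -0.005, 0.1138]
ee_rot: [-1.572, 0.0, 1.613]
wrist_force: [-0.5, -0.1, -0.6]
width: 0.0645
pose [ 0.4218 -0.005   0.1138] [-1.5717e+00  1.0000e-04  1.6130e+00] F [-0.52 -0.1  -0.64] w 0.0645 t 25.45
delta mm [  0.    3.8 -15.5] yaw 1.57
```

```bash
python3 -m handwheel '[{"delta_pos":[0,0,-3],"yaw":0.14},{"delta_pos":[0,0,-6],"yaw":0.28},{"delta_pos":[0,0,-9],"yaw":0.42},{"delta_pos":[0,0,-12],"yaw":0.56},{"delta_pos":[0,0,-15.5],"yaw":0.70},{"delta_pos":[0,0,-15.5],"yaw":0.84},{"delta_pos":[0,0,-15.5],"yaw":0.98},{"delta_pos":[0,0,-15.5],"yaw":1.12},{"delta_pos":[0,0,-15.5],"yaw":1.26},{"delta_pos":[0,0,-15.5],"yaw":1.40},{"delta_pos":[0,0,-15.5],"yaw":1.52},{"delta_pos":[0,0,-15.5],"yaw":1.57}]' 15
python3 -m handwheel '[{"delta_pos":[0,0,0],"yaw":0},{"delta_pos":[0,0,0],"yaw":0}]' -
python3 - <<'E'
from bench import robot
from h import *
for n in("scene","wrist"):
  s=robot.snapshot(n);im=s["image"][:,:,::-1]
  cv2.imwrite(f"pics/k_{n}.png",im)
  if n=="wrist":print({k:np.array(s[k]).tolist() for k in s if k!="image"})
go(.4373,-.0043,.011,.043)
E
```

```text
time: 26.65
tool_pos: [0.4358, -0.0042, 0.1114]
ee_rot: [-1.57, 0.004, 0.04]
wrist_force: [1.1, 0.5, 0.0]
width: 0.0885
time: 26.85
tool_pos: [0.4363, -0.0042, 0.1123]
ee_rot: [-1.57, 0.003, 0.044]
wrist_force: [-0.6, -0.4, 0.5]
width: 0.0883
{'fx': 421.01369454703655, 'fy': 421.01369454703655, 'cx': 320.9805133739188, 'cy': 238.71634529532304, 'rvec': [-2.896790837613726, -0.06377043670154506, -0.003452711712600244], 'tvec': [-0.4354490273463274, -0.025726973182094742, 0.2954502078775768]}
pose [ 0.4367 -0.0043  0.1129] [-1.5704e+00  1.5000e-03  4.3800e-02] F [0.19 0.64 0.74] w 0.0886 t 26.95
delta mm [ 6.000e-01  1.019e+02 -1.000e-01] yaw 0.0008
```

View pics/k_scene.png

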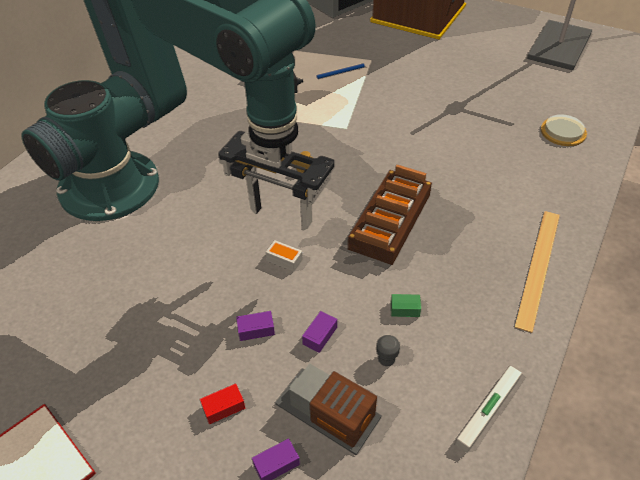

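View pics/k_wrist.png

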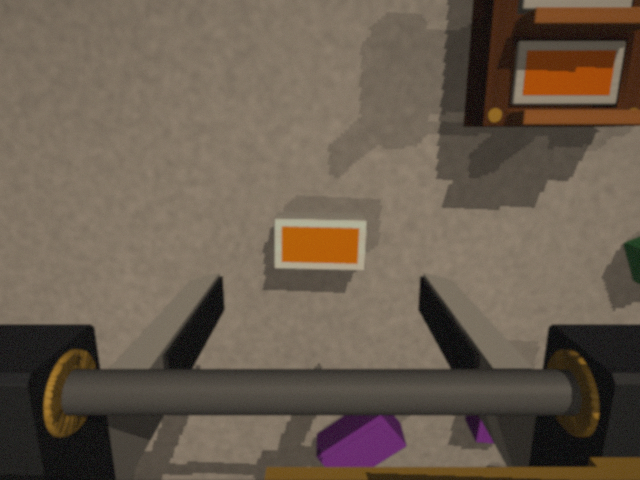

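```bash
python3 - <<'E'
from h import *
s=dict(fx=421.0137,fy=421.0137,cx=320.98,cy=238.716,rvec=[-2.896790837613726, -0.06377043670154506, -0.003452711712600244],tvec=[-0.4354490273463274, -0.025726973182094742, 0.2954502078775768])
q=[bpw(s,p,.026) for p in [(274,218),(367,222),(275,269),(365,270)]];print(np.round(q,4),np.mean(q,0))
q=[bpw(s,p,.036) for p in [(517,40),(627,42),(510,105),(620,107)]];print(np.round(q,4),np.mean(q,0))
E
```

```text
[[ 0.4052  0.0117  0.026 ]
 [ 0.4651  0.0117  0.026 ]
 [ 0.4065 -0.0227  0.026 ]
 [ 0.466  -0.0207  0.026 ]] [ 0.43569513 -0.00500871  0.026     ]
[[0.5404 0.1211 0.036 ]
 [0.602  0.1227 0.036 ]
 [0.5418 0.0864 0.036 ]
 [0.6055 0.088  0.036 ]] [0.5724061  0.10454468 0.036     ]
```

The cassette stands level and free on the bench, corners (274,218)-(365,270). Picking it up by the ends with the tips on its upper half, so the fingers stay above the tray later.

```bash
python3 -m handwheel '[{"delta_pos":[0,15,0],"yaw":0},{"delta_pos":[0,40,0],"yaw":0},{"delta_pos":[0,65,0],"yaw":0},{"delta_pos":[0,85,0],"yaw":0},{"delta_pos":[0,95,0],"yaw":0},{"delta_pos":[0,99,0],"yaw":0},{"delta_pos":[0,99,0],"yaw":0},{"delta_pos":[0,99,0],"yaw":0},{"delta_pos":[0,99,0],"yaw":0},{"delta_pos":[0,99,0],"yaw":0}]' -
python3 -c "
from h import *
go(.4367,-.0046,.0125,.043)"
```

```text
time: 27.95
tool_pos: [0.4379, -0.0044, 0.0156]
ee_rot: [-1.571, -0.002, 0.043]
wrist_force: [-0.6, -0.8, 0.5]
width: 0.0887
pose [ 0.4379 -0.0044  0.0156] [-1.571  -0.0018  0.043 ] F [-0.62 -0.75  0.48] w 0.0887 t 27.95
delta mm [-1.2  3.1 -0.1] yaw 0.0
```

```bash
python3 -m handwheel '[{"delta_pos":[0,2.3,0],"yaw":0},{"delta_pos":[0,2.3,0],"yaw":0},{"delta_pos":[0,2.3,0],"yaw":0},{"delta_pos":[0,2.3,0],"yaw":0}]' -
python3 -m handwheel '[{"delta_pos":[0,0,0],"yaw":0},{"delta_pos":[0,0,0],"yaw":0},{"delta_pos":[0,0,0],"yaw":0},{"delta_pos":[0,0,0],"yaw":0},{"delta_pos":[0,0,0],"yaw":0},{"delta_pos":[0,0,0],"yaw":0},{"delta_pos":[0,0,0],"yaw":0}]' 255
python3 -c "
from h import *
go(.4367,-.0046,.0125,.043)"
```

```text
time: 28.35
tool_pos: [0.4372, -0.0043, 0.0123]
ee_rot: [-1.571, 0.0, 0.043]
wrist_force: [0.3, 0.4, 0.4]
width: 0.0885
time: 29.05
tool_pos: [0.4366, -0.0044, 0.0123]
ee_rot: [-1.571, 0.001, 0.043]
wrist_force: [-3.7, -0.5, 2.3]
width: 0.0599
pose [ 0.4366 -0.0044  0.0123] [-1.5708e+00  1.3000e-03  4.3100e-02] F [-3.65 -0.53  2.32] w 0.0599 t 29.05
delta mm [ 0.1 -0.2 -0.2] yaw 0.0001
```

```bash
python3 -m handwheel '[{"delta_pos":[0,-3,0],"yaw":0},{"delta_pos":[0,-12,0],"yaw":0},{"delta_pos":[0,-25,0],"yaw":0},{"delta_pos":[0,-40,0],"yaw":0},{"delta_pos":[0,-55,0],"yaw":0},{"delta_pos":[0,-68,0],"yaw":0},{"delta_pos":[0,-78,0],"yaw":0},{"delta_pos":[0,-78,0],"yaw":0},{"delta_pos":[0,-78,0],"yaw":0}]' -
python3 - <<'E'
from bench import robot
from h import *
s=robot.snapshot("wrist");im=s["image"][:,:,::-1]
cv2.imwrite(f"pics/l_wrist.png",im)
go(.573,.1055,.09,.043)
E
```

```text
time: 29.95
tool_pos: [0.4371, -0.0043, 0.0904]
ee_rot: [-1.571, -0.0, 0.043]
wrist_force: [-0.2, 0.7, -3.4]
width: 0.0595
pose [ 0.4367 -0.0043  0.0898] [-1.5705e+00  1.1000e-03  4.3000e-02] F [ 0.24  0.03 -2.91] w 0.0599 t 30.0
delta mm [140.9  -0.2 103.8] yaw -0.0
```

View pics/l_wrist.png

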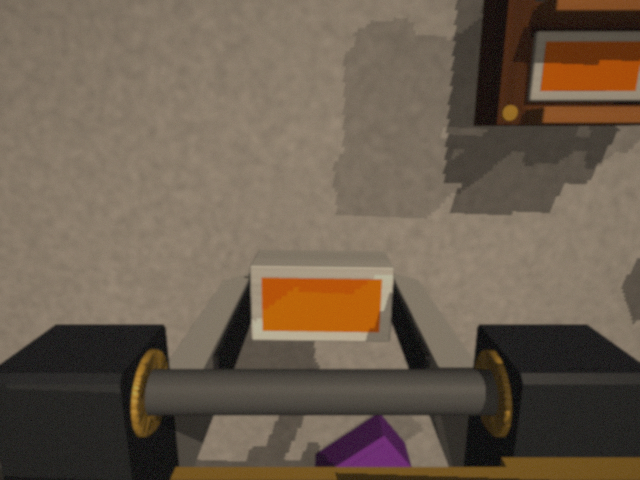

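```bash
python3 -m handwheel '[{"delta_pos":[6,0,4],"yaw":0},{"delta_pos":[18,0,13],"yaw":0},{"delta_pos":[34,0,25],"yaw":0},{"delta_pos":[51,0,38],"yaw":0},{"delta_pos":[68,0,50],"yaw":0},{"delta_pos":[85,0,63],"yaw":0},{"delta_pos":[102,0,75],"yaw":0},{"delta_pos":[118,0,87],"yaw":0},{"delta_pos":[131,0,96],"yaw":0},{"delta_pos":[138,0,102],"yaw":0},{"delta_pos":[141,0,104],"yaw":0},{"delta_pos":[141,0,104],"yaw":0}]' -
python3 -m handwheel '[{"delta_pos":[0,0,0],"yaw":0},{"delta_pos":[0,0,0],"yaw":0},{"delta_pos":[0,0,0],"yaw":0}]' -
python3 - <<'E'
from bench import robot
from h import *
for n in("scene","top","wrist"):
  s=robot.snapshot(n);im=s["image"][:,:,::-1]
  if n=="scene": im=cv2.resize(im[150:270,330:450],None,fx=5,fy=5)
  if n=="top": im=cv2.resize(im[165:250,145:285],None,fx=5.5,fy=5.5)
  cv2.imwrite(f"pics/m_{n}.png",im)
  if n=="wrist":print({k:np.array(s[k]).tolist() for k in s if k!="image"})
go(.573,.1055,.0375,.043)
E
```

```text
time: 31.2
tool_pos: [0.5736, 0.106, 0.0898]
ee_rot: [-1.571, 0.001, 0.044]
wrist_force: [-0.7, -0.5, -2.6]
width: 0.0592
time: 31.5
tool_pos: [0.5733, 0.1053, 0.0906]
ee_rot: [-1.571, -0.0, 0.042]
wrist_force: [0.3, -0.2, -3.2]
width: 0.0599
{'fx': 421.01369454703655, 'fy': 421.01369454703655, 'cx': 320.9805133739188, 'cy': 238.71634529532304, 'rvec': [-2.896494659120617, -0.06128993418127124, -0.006602562163762557], 'tvec': [-0.5771798109025473, 0.08099688642762777, 0.29845890837773403]}
pose [0.5734 0.1054 0.0906] [-1.5707e+00 -3.0000e-04  4.2600e-02] F [ 0.1   0.26 -2.92] w 0.0596 t 31.65
delta mm [-0.4 53.1  0.1] yaw -0.0004
```

View pics/m_wrist.png

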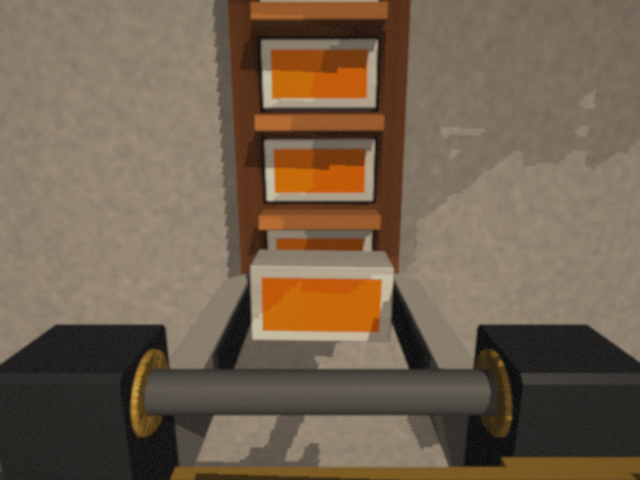

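View pics/m_scene.png

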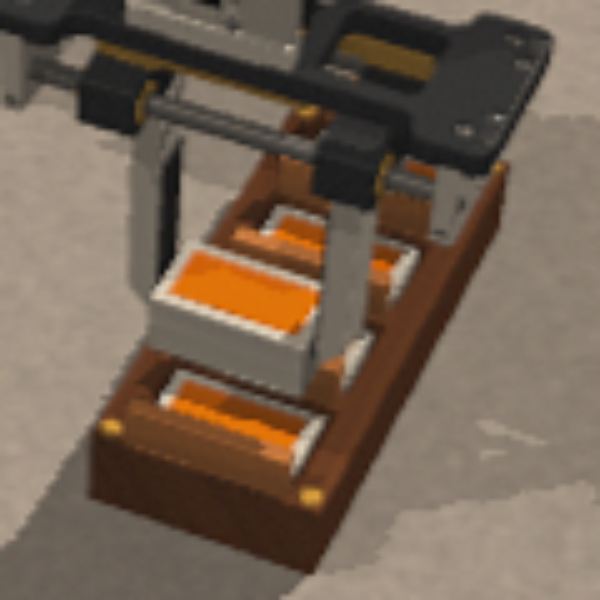

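```bash
python3 - <<'E'
from h import *
from scipy.optimize import least_squares
from scipy.spatial.transform import Rotation as Ro
r=np.array([-2.896494659120617, -0.06128993418127124, -0.006602562163762557]);t=np.array([-0.5771798109025473, 0.08099688642762777, 0.29845890837773403])
s=dict(fx=421.0137,fy=421.0137,cx=320.98,cy=238.716,rvec=r,tvec=t)
K=np.array([[421.0137,0,320.98],[0,421.0137,238.716],[0,0,1]])
yd=np.array([-.043,.999,0])
for n,c in [(2,[(260,38),(379,38),(261,109),(377,109)]),(1,[(264,138),(377,138),(265,202),(375,202)])]:
    m=np.mean([bpw(s,p,.036) for p in c],0);print(m.round(4),"->pocket4",(m-yd*.05*n).round(4))
# cassette: top corners + front bottom
ob=np.array([(-.03,.017,0),(.03,.017,0),(-.03,-.017,0),(.03,-.017,0),(-.03,.017,-.026),(.03,.017,-.026)])
im=np.array([(250.5,265),(393,265.5),(251.5,338),(391,340.5),(257,251.5),(388,251)])
f=lambda q:(cv2.projectPoints(Ro.from_euler("ZYX",q[3:]).apply(ob)+q[:3],r,t,K,None)[0][:,0]-im).ravel()
o=least_squares(f,[.573,.105,.104,.043,0,0]);print(o.x.round(4),o.fun.round(1))
print(np.sqrt(np.diag(np.linalg.inv(o.jac.T@o.jac))))
E
```

```text
[0.5681 0.2051 0.036 ] ->pocket4 [0.5724 0.1052 0.036 ]
[0.5707 0.1554 0.036 ] ->pocket4 [0.5729 0.1054 0.036 ]
[ 0.5734  0.1052  0.1029  0.0422 -0.0202 -0.041 ] [-1.  -0.8  0.6 -0.4  0.6  2.  -0.2  0.8  2.7 -1.5 -2.5 -0.3]
[0.00025795 0.00041118 0.00090674 0.00828792 0.01673115 0.01678046]
```

The pocket centre, extrapolated from the neighbouring pockets, is (.5727,.1053) and the cassette centre is (.573,.105), level within noise. Lowering.

```bash
python3 -m handwheel '[{"delta_pos":[-0.5,4,0],"yaw":0},{"delta_pos":[-0.5,11,0],"yaw":0},{"delta_pos":[-0.5,19,0],"yaw":0},{"delta_pos":[-0.5,26,0],"yaw":0},{"delta_pos":[-0.5,32,0],"yaw":0},{"delta_pos":[-0.5,36,0],"yaw":0},{"delta_pos":[-0.5,38,0],"yaw":0},{"delta_pos":[-0.5,38,0],"yaw":0},{"delta_pos":[-0.5,38,0],"yaw":0}]' -
python3 -m handwheel '[{"delta_pos":[0,1.5,0],"yaw":0},{"delta_pos":[0,3,0],"yaw":0},{"delta_pos":[0,4.5,0],"yaw":0},{"delta_pos":[0,6,0],"yaw":0},{"delta_pos":[0,7,0],"yaw":0},{"delta_pos":[0,7,0],"yaw":0},{"delta_pos":[0,7,0],"yaw":0}]' -
```

```text
time: 32.55
tool_pos: [0.5733, 0.1056, 0.0527]
ee_rot: [-1.571, -0.001, 0.043]
wrist_force: [0.4, -0.0, -2.5]
width: 0.0595
time: 33.25
tool_pos: [0.5732, 0.1056, 0.0455]
ee_rot: [-1.571, -0.0, 0.043]
wrist_force: [0.1, -0.2, -2.7]
width: 0.0598
```

```bash
python3 -m handwheel '[{"delta_pos":[0,1.5,0],"yaw":0},{"delta_pos":[0,3,0],"yaw":0},{"delta_pos":[0,4.5,0],"yaw":0},{"delta_pos":[0,6,0],"yaw":0},{"delta_pos":[0,6.5,0],"yaw":0},{"delta_pos":[0,6.5,0],"yaw":0},{"delta_pos":[0,6.5,0],"yaw":0}]' -
python3 - <<'E'
from bench import robot
from h import *
for n in("scene","wrist"):
  s=robot.snapshot(n);im=s["image"][:,:,::-1]
  if n=="scene": im=cv2.resize(im[150:270,330:450],None,fx=5,fy=5)
  cv2.imwrite(f"pics/n_{n}.png",im)
go(.573,.1055,.0375,.043)
E
```

```text
time: 33.95
tool_pos: [0.5731, 0.1056, 0.0389]
ee_rot: [-1.571, -0.0, 0.043]
wrist_force: [0.1, -0.5, -1.5]
width: 0.0597
pose [0.5731 0.1056 0.0389] [-1.5707e+00 -1.0000e-04  4.3000e-02] F [-0.3   0.34 -1.53] w 0.06 t 34.05
delta mm [-0.1  1.4 -0.1] yaw -0.0
```

View pics/n_wrist.png

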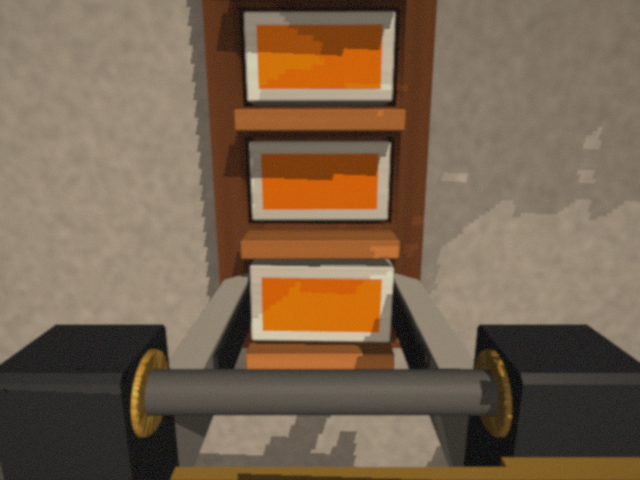

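View pics/n_scene.png

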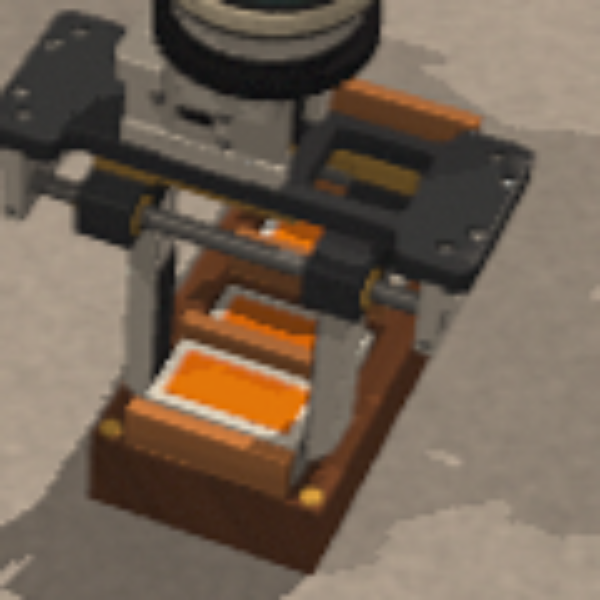

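The cassette is 9–10 mm into the pocket, between the partitions, with no side force. Down 1 mm, then let go.

```bash
python3 -m handwheel '[{"delta_pos":[0,1,0],"yaw":0},{"delta_pos":[0,1,0],"yaw":0}]' -
python3 -m handwheel '[{"delta_pos":[0,0,0],"yaw":0},{"delta_pos":[0,0,0],"yaw":0},{"delta_pos":[0,0,0],"yaw":0},{"delta_pos":[0,0,0],"yaw":0},{"delta_pos":[0,-5,0],"yaw":0},{"delta_pos":[0,-20,0],"yaw":0},{"delta_pos":[0,-40,0],"yaw":0},{"delta_pos":[0,-60,0],"yaw":0},{"delta_pos":[0,-60,0],"yaw":0},{"delta_pos":[0,-60,0],"yaw":0}]' 40
python3 - <<'E'
from bench import robot
from h import *
for n in("scene","wrist"):
  s=robot.snapshot(n);im=s["image"][:,:,::-1]
  if n=="scene": im=cv2.resize(im[150:270,330:450],None,fx=5,fy=5)
  cv2.imwrite(f"pics/p_{n}.png",im)
go(.573,.1055,.045,.043)
E
```

```text
time: 34.25
tool_pos: [0.5731, 0.1056, 0.0378]
ee_rot: [-1.571, -0.0, 0.043]
wrist_force: [-0.1, -0.4, -0.8]
width: 0.0598
time: 35.25
tool_pos: [0.5736, 0.1057, 0.099]
ee_rot: [-1.571, -0.002, 0.043]
wrist_force: [0.1, 0.6, 0.5]
width: 0.0796
pose [0.5724 0.1055 0.0969] [-1.5708  0.0017  0.043 ] F [-0.47 -0.54 -0.37] w 0.0793 t 35.35
delta mm [ 0.6 51.9 -0.1] yaw -0.0
```

View pics/p_wrist.png

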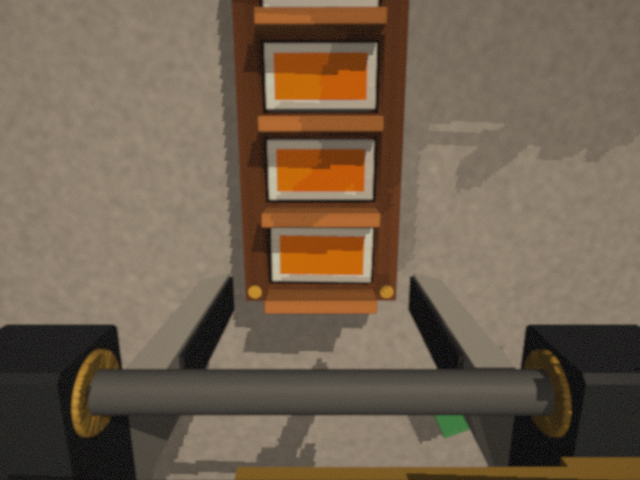

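View pics/p_scene.png

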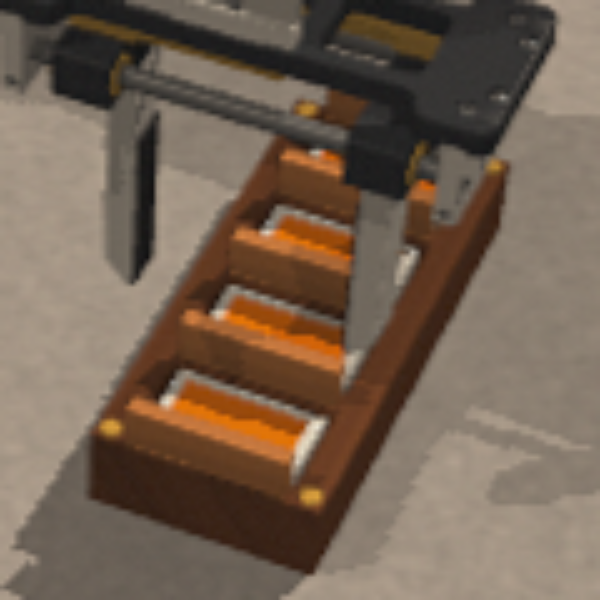

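It sank and looks flush, like its neighbours. I'll confirm by a gentle press with closed fingers; solid contact is expected at z≈0.0363.

```bash
python3 -m handwheel '[{"delta_pos":[0,0,0],"yaw":0},{"delta_pos":[0,0,0],"yaw":0},{"delta_pos":[0,0,0],"yaw":0},{"delta_pos":[0,0,0],"yaw":0},{"delta_pos":[0,0,0],"yaw":0},{"delta_pos":[0,0,0],"yaw":0},{"delta_pos":[0,15,0],"yaw":0},{"delta_pos":[0,35,0],"yaw":0},{"delta_pos":[0,50,0],"yaw":0},{"delta_pos":[0,57,0],"yaw":0},{"delta_pos":[0,58,0],"yaw":0},{"delta_pos":[0,58,0],"yaw":0}]' 255;python3 -m handwheel '[{"delta_pos":[0,0.5,0],"yaw":0},{"delta_pos":[0,1,0],"yaw":0},{"delta_pos":[0,1,0],"yaw":0}]' -
```

```text
time: 36.55
tool_pos: [0.5732, 0.1056, 0.0399]
ee_rot: [-1.571, -0.0, 0.043]
wrist_force: [0.6, -1.3, 0.6]
width: 0.0004
time: 36.85
tool_pos: [0.5735, 0.1057, 0.0395]
ee_rot: [-1.571, -0.001, 0.043]
wrist_force: [0.4, 0.3, -0.0]
width: 0.0006
```

```bash
python3 -m handwheel '[{"delta_pos":[0,1,0],"yaw":0},{"delta_pos":[0,2,0],"yaw":0},{"delta_pos":[0,3,0],"yaw":0},{"delta_pos":[0,3,0],"yaw":0}]' -;python3 -m handwheel '[{"delta_pos":[0,0.7,0],"yaw":0},{"delta_pos":[0,0.7,0],"yaw":0}]' -
```

```text
time: 37.25
tool_pos: [0.5731, 0.1056, 0.0363]
ee_rot: [-1.571, -0.0, 0.043]
wrist_force: [-1.1, -0.3, 3.1]
width: 0.0002
time: 37.45
tool_pos: [0.5731, 0.1056, 0.0363]
ee_rot: [-1.571, -0.0, 0.043]
wrist_force: [-2.3, -0.4, 5.1]
width: 0.0004
```

Solid at 0.0363, the same as the full pockets. Rising clear, then a last look.

```bash
python3 -m handwheel '[{"delta_pos":[0,-15,0],"yaw":0},{"delta_pos":[0,-40,0],"yaw":0},{"delta_pos":[0,-80,0],"yaw":0},{"delta_pos":[-30,-110,0],"yaw":0},{"delta_pos":[-70,-130,0],"yaw":0},{"delta_pos":[-110,-140,0],"yaw":0},{"delta_pos":[-150,-140,0],"yaw":0},{"delta_pos":[-170,-140,0],"yaw":0},{"delta_pos":[-170,-140,0],"yaw":0},{"delta_pos":[-170,-140,0],"yaw":0}]' -
python3 - <<'E'
from bench import robot
from h import *
for n in("scene","top"):
  s=robot.snapshot(n);im=s["image"][:,:,::-1]
  cv2.imwrite(f"pics/z_{n}.png",im)
  if n=="scene": cv2.imwrite("pics/z_c.png",cv2.resize(im[150:270,330:450],None,fx=5,fy=5,interpolation=cv2.INTER_CUBIC))
E
```

```text
time: 38.45
tool_pos: [0.4039, 0.0984, 0.1759]
ee_rot: [-1.571, -0.002, 0.043]
wrist_force: [-0.0, 1.0, 0.1]
width: 0.0003
```

View pics/z_c.png

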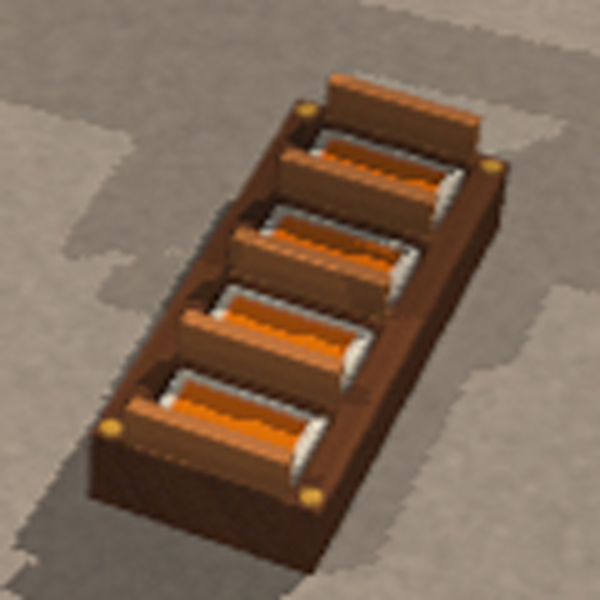

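View pics/z_top.png

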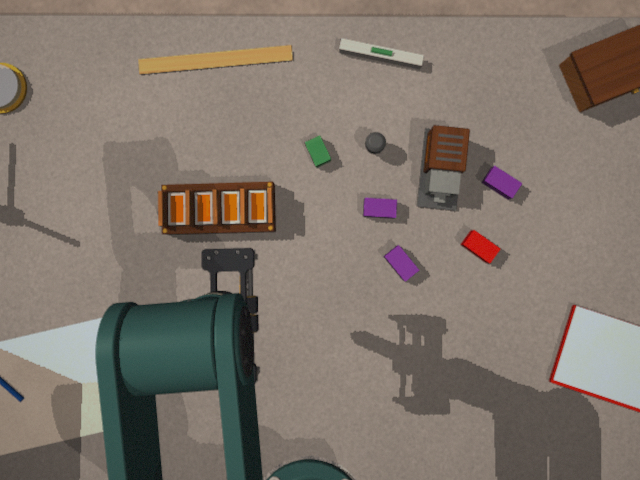

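In the last pictures all four tops are flush and orange, and the eyepiece at (375,142), prism at (318,151) and look-alikes are unmoved. The weight is hidden by the arm in the top view, so I'll check it in the scene view.

View pics/z_scene.png

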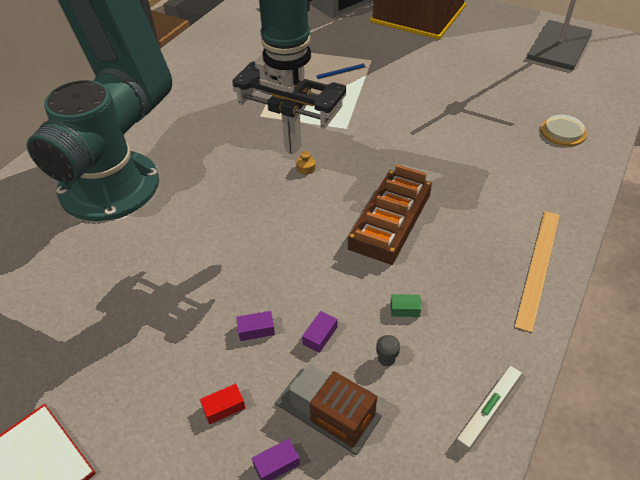

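The weight is still at (305,163) and the robot touches nothing.

```bash
python3 -c "
from bench import robot
print(robot.close_job())"
```

```text
the job is handed in; nothing more can be done
None
```

The cassette is in the tray's empty pocket, orange face up and flush, and I handed the job in with about 39 of the 72 s used.

- **Finding the pocket:** three pockets held solid at 6–8 N. The fourth, the end pocket nearest the lamp (y≈0.105), sank 8 mm at about 1.2 N.
- **Drawing it out:** I drew it twice. My first grip was too low for setting it down on the bench, so I slid it back into the sleeve along the same line, gripped higher and drew it out again. It was not dropped or tipped.
- **Putting it away:** I set it down level on the bench and let go, then picked it up by its two ends. I lowered it about 11 mm into the pocket and released it, and it sank the rest of the way by its own weight.

**Last checks:** a 5 N press met solid contact at z = 0.0363, the same height as the full pockets. The pictures show four flush orange tops. The eyepiece, brass weight and glass block are where they were, as are the purple and red look-alikes, and the robot touches nothing. One check was less clear: just before lowering, a picture fit gave a tilt of about 2° with a 1–2° margin, but the scene view looked level. No other check failed or disagreed.

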